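Set the intake slide gate of the turbo bench to half air

TASK

Set the turbocharger's intake to half air: on the air box with the wider round opening, pull the stiff slide gate half open by its knob, so that the far edge of the blade lies across the middle of the opening, and let go. Leave the gate of the air box with the narrow opening as it is.

Things in the scene. Friction and masses are not known exactly. Their poses are not given: they have to be found in the camera images.
- wide_box: Air box fixed left or right of the turbocharger, a like one on the other side. Origin: underside, below the middle of its 70 mm round opening; x points away from its front. Low grey box 110 (x) x 96 mm on a 126 x 100 mm foot, cover top at 38 mm, raised ring round the opening to 46 mm. A steel blade 76 x 4 mm, top at 32 mm, slides under the cover and sticks out in front, with a knob near its end.
- wide_gate (a joint): How far the wide box's blade is pulled out, in m: 0 = shut, 0.08 = stop. Starts at 0 to 0.012. Shut, the blade's far edge lies 38 mm behind the middle of the opening, so at 0.038 it lies across the middle: half open. Slides level with about 9 N of friction and stays where it is left.
- wide_knob (a point): On the axis of the wide gate's upright round black knob, 60 mm above the worktop, moves with it. Knob: 23 mm diameter, from 35 to 80 mm above the worktop, on a 32 mm disc 3 mm thick. z up; x points level from the knob to the box, so the gate opens along -x (to the front, up to 30 degrees askew). Shut, the axis is 110 mm before the middle of the opening, 55 mm before the box's front face.
- narrow_knob (a point): The same point on the gate knob of the other air box, which is the same in all but its opening, only 40 mm across. Its gate too starts shut or up to 12 mm out, and is to be left as it is. Between the two boxes stand the turbocharger, its hoses and a rod stand, up to 320 mm high: pass in front of or above them.

How it is judged:
At the end, for the whole second after the job is handed in: The wide box's gate is at rest 38 mm open, within 12 mm either way, and the narrow box's gate is within 8 mm of where it was (value of joint wide_gate between 0.026 and 0.05 m and velocity of joint wide_gate between -0.005 and 0.005 m/s and distance of narrow_knob from where it was at the start of the episode below 0.008 m); the robot touches nothing.
It fails at once if the narrow box's gate is moved by more than 8 mm (distance of narrow_knob from where it was at the start of the episode above 0.008 m).
It also fails if it takes over 35 s, if anything falls off the work surface, if the arm or the gripper's body presses on something with over 40 N, if the wrist force passes 120 N, or if a joint passes its speed limit or range.

ROBOT

A 6-joint arm with a two-finger parallel gripper is mounted at the origin on a cart in front of the work surface, level with it; the furniture and walls round the work are solid. World frame = base frame: x ahead of the robot, y to its left, z up, the work surface at z = 0. Lengths are in m, angles in rad, forces in N, time in s.
With the tool pointing down it reaches from about 0.375 to 0.975 m from the base axis. Payload 3.8 kg.
Tool frame: the origin (TCP) lies midway between the tips of the shut fingers; the grasp point (between the pads) lies 19 mm behind it; z points along the fingers, y is the line along which they close (so a half turn about z gives the same grasp; the last joint's range is limited). The gripper opens to 85 mm and grips with 20 to 120 N. Pads are 22 mm wide; open, the fingers measure 114 mm over their backs; the gripper's body (76 mm by 85 mm) begins 54 mm behind the grasp point. The pads swing forward as they close: fully open they stand 13 mm farther back than shut.
Start: joints at [1.176, 0.264, 1.604, -0, 1.274, -0.037], TCP at [0.236, 0.632, 0.207] pointing down, gripper open.
Joint ranges: [-2.63, 2.63], [-0.94, 2.18], [0.31, 2.57], [-1.31, 4.45], [0, 2.66], [-2.55, 2.55]. Speed limits (rad/s): [2.57, 2.57, 3.14, 3.14, 3.14, 3.14].

INTERFACE

Orientations are given as a rotation vector (axis times angle).
In Python, from workcell import read_state, vision, ticket gives the robot as it stands. The module is installed in compiled form; this text tells all that it offers.
- The arm moves only by the tool jog_arm, never from a script. Its arguments are lists of equal length, an entry for each row: "turn": the turn, a rotation vector about the tool's x, y, z in rad, a list of three; "delta_pos": the shift along the tool's x, y, z in m, a list of three; "gripper": the finger opening in m, from 0 to 0.0854. In form: {"turn": [[rx, ry, rz], ...], "delta_pos": [[dx, dy, dz], ...], "gripper": [gripper, ...]}. A call has 1 to 20 rows; each row shifts and turns the commanded pose from where the row before left it, along the tool's axes as they then stand; what a row does not reach is not made up. A row lasts 1/12 s, in which the tool goes at most 41.7 mm and 7.16 degrees, less where a joint would pass 70% of its speed; a pose out of reach is approached as far as the arm can. A call with a gripper value outside its range is refused whole. The fingers move at their own pace and stop on an object; "grip_force" is the grip in N (left out, the last holds). Time passes only in rows, so rows that do not move let the fingers close. It gives the time, the measured TCP pose, the force, the opening and the grip force at its end, in the units of the state.
- read_state(): the state, without advancing time (a new reading comes with each control period).
- vision.read_camera(name): name is "side" or "top"; returns the picture (420x560x3 uint8, red, green, blue); there is no depth.
- vision.calibration(name): a dict with "vfov" (degrees; the focal length in pixels is half the picture's height over the tangent of half this angle, whatever the lens; pixels are square), "cx", "cy" (the principal point, pixels), "dist" ([k1, k2, p1, p2, k3] as OpenCV has them; the pictures are not rectified), "R" (3x3) and "t" (3): a world point X has camera coordinates R X + t. Camera axes: x right, y down, z forward; pixel columns grow to the right and rows downward; lengths in m; the calibration is good to about 2 mm. A picture is of the moment at which its call begins. calibration takes no time and is no camera call.
- ticket.finish_job(): hands the job in; it is judged then, once.
The state is a dict: "time": time; "q": joint angles; "joint_vel": joint speeds; "joint_torque": joint torques, N m; "tool_pos": TCP position; "tcp_rot": TCP orientation; "wrist_force": force on the tool from outside, world axes, zero at the start; "torque": the same for the moment, N m; "width": opening from 0.0 (shut) to 1.0 (fully open); "grip_force": force on a finger pad.
Only numpy, scipy, OpenCV 4.12 (cv2) and the standard library are available. Lean on these libraries where they do the work, as an engineer would, in place of code of your own. Each camera call takes 0.05 s, during which the arm holds its last target. There are 200 camera calls.

## Working session

There is one attempt and no reset: what is moved stays moved. The work goes in short steps, Python scripts to look and compute and a tool call to move; the robot and the scene stay as the last step left them, time stands still between calls to the robot, and variables do not carry over. Pictures are saved under pics/ and viewed, at most 10 in all, crops included, and the job is handed in when it is done.

Besides the shell and the picture viewer there is one more tool, called after "Call:" as a command line: name --argument value ..., lists and objects as JSON in quotes. jog_arm: Moves the arm, as the interface text tells. Its arguments: {"type":"object","properties":{"turn":{"type":"array","items":{"type":"array","items":{"type":"number"}}},"delta_pos":{"type":"array","items":{"type":"array","items":{"type":"number"}}},"gripper":{"type":"array","items":{"type":"number"}},"grip_force":{"type":"number"}},"required":["turn","delta_pos","gripper"]}

```bash
mkdir -p pics; python3 - <<'E'
from workcell import read_state, vision
import cv2
for n in("top","side"):
    cv2.imwrite(f"pics/{n}0.png",vision.read_camera(n)[:,:,::-1]); c=vision.calibration(n); print(n,c)
s=read_state();print(s)
E
```

```text
top {'vfov': 48.09776152570096, 'cx': 280.6437489468749, 'cy': 205.6558015535849, 'dist': array([-0.1606214,  0.       ,  0.       ,  0.       ,  0.       ]), 'R': array([[-1.49938245e-02, -9.99887488e-01,  4.43927992e-04],
       [-9.98301767e-01,  1.49450477e-02, -5.63047778e-02],
       [ 5.62918083e-02, -1.28739806e-03, -9.98413529e-01]]), 't': array([0.00161774, 0.54792821, 1.40811158])}
side {'vfov': 47.7455374984761, 'cx': 272.7536517114524, 'cy': 220.09388333939964, 'dist': array([-0.00609546,  0.        ,  0.        ,  0.        ,  0.        ]), 'R': array([[ 0.51710073, -0.85571594,  0.01889632],
       [-0.60652195, -0.38191408, -0.6973326 ],
       [ 0.60393539,  0.34913016, -0.71649855]]), 't': array([-0.28476986,  0.37591908,  1.2797933 ])}
{'time': 0.1, 'q': array([ 1.17613405e+00,  2.64679379e-01,  1.60528615e+00,  1.45446876e-05,
        1.27371448e+00, -3.69082604e-02]), 'joint_vel': array([-2.63151336e-04, -2.56438855e-03, -2.27038159e-03,  6.81848570e-05,
        1.16746287e-03, -2.07031926e-03]), 'joint_torque': array([ 4.93894586e-04, -5.16708720e+01, -3.68588948e+01, -6.77217531e-05,
        6.35251476e-03,  7.58611307e-08]), 'tool_pos': array([0.23608297, 0.63157831, 0.20545923]), 'tcp_rot': array([-0.55889103, -3.09100982,  0.00319761]), 'wrist_force': array([0.10481422, 0.16117674, 0.19668212]), 'torque': array([-0.01629829, -0.03735619,  0.01387417]), 'grip_force': 0.0, 'width': 0.9999446071836581}
```

View pics/top0.png

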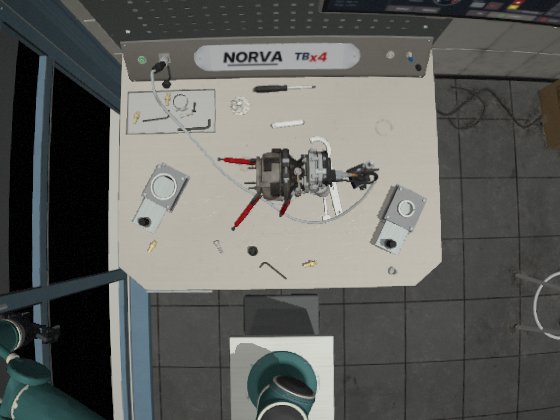

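View pics/side0.png

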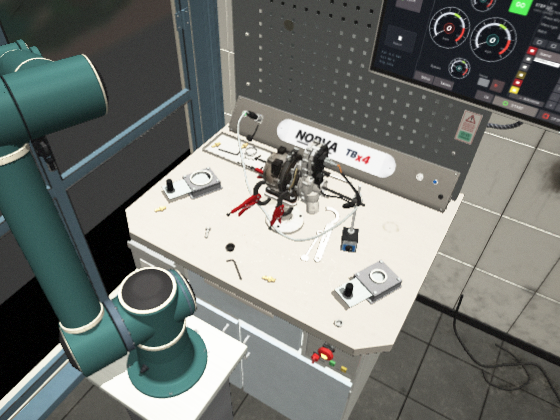

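The wide opening is the left box in both views: top ring ≈(165,187), knob ≈(146,221), and side knob ≈(170,185). The narrow box is on the right (top ring (406,208), knob (390,243)). Next I'll measure both.

```bash
cat > h.py <<'E'
import numpy as np, cv2
from workcell import vision, read_state
from scipy.spatial.transform import Rotation as Ro
def K(c): f=210/np.tan(np.radians(c['vfov']/2)); return np.array([[f,0,c['cx']],[0,f,c['cy']],[0,0,1]])
def ray(n,p):
    c=vision.calibration(n); u=cv2.undistortPoints(np.array([[p]],float),K(c),c['dist'])[0,0]
    return -c['R'].T@c['t'], c['R'].T@np.array([*u,1])
def onz(n,p,z): o,d=ray(n,p); return o+d*(z-o[2])/d[2]
def proj(n,X):
    c=vision.calibration(n); return cv2.projectPoints(np.array([X],float),cv2.Rodrigues(c['R'])[0],c['t'],K(c),c['dist'])[0][0,0]
E
python3 - <<'E'
from h import *
for n in("top","side"): print(n,ray(n,(280,210))[0],proj(n,read_state()['tool_pos']))
im=cv2.imread('pics/top0.png')
cr=[im[140:250,115:205],im[160:270,355:445]]
cv2.imwrite('pics/crop.png',np.hstack([cv2.resize(c,None,fx=4.4,fy=4.4,interpolation=cv2.INTER_CUBIC) for c in cr]))
g=im.max(2)
for nm,(x0,y0,x1,y1) in dict(wide=(130,205,165,235),narrow=(375,230,405,255)).items():
    m=(g[y0:y1,x0:x1]<60).astype(np.uint8); _,l,s,c=cv2.connectedComponentsWithStats(m); k=1+s[1:,4].argmax(); p=c[k]+[x0,y0]
    print(nm,p,s[k],onz('top',p,.05),onz('top',p,.07))
g2=cv2.imread('pics/side0.png').max(2)
for nm,(x0,y0,x1,y1) in dict(wide=(158,172,182,196),narrow=(335,278,362,304)).items():
    m=(g2[y0:y1,x0:x1]<60).astype(np.uint8); _,l,s,c=cv2.connectedComponentsWithStats(m); k=1+s[1:,4].argmax(); p=c[k]+[x0,y0]
    print('side',nm,p,s[k],onz('side',p,.058))
# box light cover edges, ring
for nm,(x0,y0,x1,y1) in dict(wide=(130,155,200,240),narrow=(365,175,435,260)).items():
    c=cv2.HoughCircles(cv2.resize(im[y0:y1,x0:x1],None,fx=4,fy=4,interpolation=cv2.INTER_CUBIC)[:,:,1],cv2.HOUGH_GRADIENT,2,40,param1=120,param2=30,minRadius=20,maxRadius=75)
    print(nm,[(q[:2]/4+[x0,y0],q[2]/4,onz('top',q[:2]/4+[x0,y0],.046)) for q in c[0][:3]] if c is not None else None)
for p in[(120,80),(122,275),(440,80),(150,292),(412,285)]: print(p,onz('top',p,0))
E
```

```text
top [ 0.46775681 -0.00475846  1.43672791] [ 48.69245097 319.23177805]
side [-0.39765459 -0.54692776  1.18449178] [ 51.22219191 172.01743917]
wide [143.6557377  221.37704918] [ 9 13 10  8 61] [0.50502664 0.40341544 0.05      ] [0.50448911 0.39752858 0.07      ]
narrow [390.03448276 243.29310345] [11 10  9  8 58] [ 0.42921794 -0.32948209  0.05      ] [ 0.42977376 -0.32479878  0.07      ]
side wide [169.5        185.39655172] [ 9  8  6 12 58] [0.50363655 0.40078368 0.058     ]
side narrow [348.22988506 289.88505747] [ 9  5  9 14 87] [ 0.42638596 -0.33050465  0.058     ]
wide [(array([163.75, 185.75]), np.float32(12.65), array([0.61118021, 0.34296536, 0.046     ])), (array([153.75, 214.75]), np.float32(16.8), array([0.52459826, 0.3735274 , 0.046     ])), (array([158.75, 199.75]), np.float32(18.45), array([0.56934533, 0.35819569, 0.046     ]))]
narrow [(array([406.25, 208.25]), np.float32(8.0), array([ 0.5327577 , -0.38252407,  0.046     ])), (array([387.25, 235.25]), np.float32(13.5), array([ 0.45319592, -0.32252348,  0.046     ])), (array([395.25, 209.25]), np.float32(14.05), array([ 0.530286  , -0.34880646,  0.046     ]))]
(120, 80) [0.96031729 0.50279969 0.        ]
(122, 275) [0.34068482 0.4887238  0.        ]
(440, 80) [ 0.94492929 -0.52398076  0.        ]
(150, 292) [0.288237   0.40005573 0.        ]
(412, 285) [ 0.29767485 -0.40793577  0.        ]
```

View pics/crop.png

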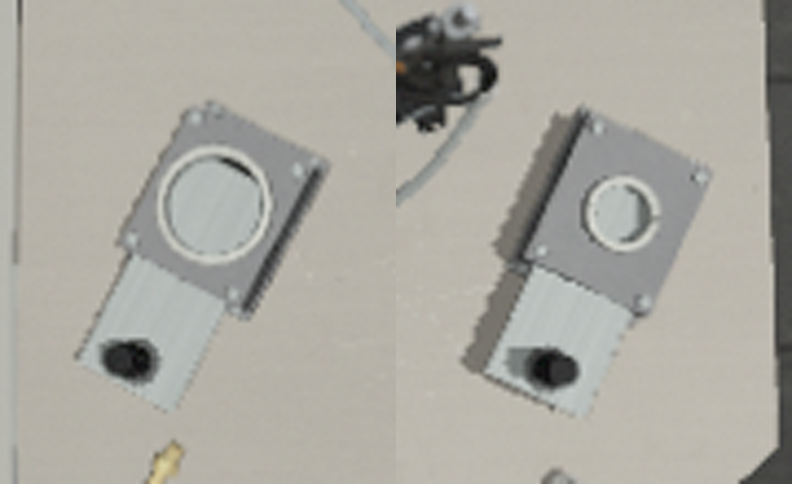

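The crop confirms the left box is the wide one (ring Ø≈74 mm against 47 mm). A dark crescent at the far rim of its opening shows it is already a little open. Now I'll work out the moves.

```bash
cat >> h.py <<'E'
def tri(a,b):
    (o,d),(p,e)=ray('top',a),ray('side',b); s=np.linalg.lstsq(np.c_[d,-e],p-o,rcond=None)[0]
    A,B=o+s[0]*d,p+s[1]*e; return (A+B)/2,np.linalg.norm(A-B)
def ring():
    # near-white ring of the wide box, both views
    out=[]
    for n,(x0,y0,x1,y1) in dict(top=(140,160,192,212),side=(182,162,225,192)).items():
        im=vision.read_camera(n)[y0:y1,x0:x1]; S=8
        big=cv2.resize(im,None,fx=S,fy=S,interpolation=cv2.INTER_CUBIC)
        m=((big.min(2)>190)).astype(np.uint8)
        cs,_=cv2.findContours(m,cv2.RETR_EXTERNAL,cv2.CHAIN_APPROX_NONE)
        c=max(cs,key=cv2.contourArea); e=cv2.fitEllipse(cv2.convexHull(c)); out.append(((np.array(e[0])+.5)/S-.5+[x0,y0],np.array(e[1])/S))
    return out
E
python3 - <<'E'
from h import *
print('knob',tri((143.66,221.38),(169.5,185.4)))
r=ring()
for n,(p,ax) in zip(('top','side'),r): print(n,p,ax,onz(n,p,.046))
# pull axis from cover edge & blade edge in crop
f=lambda x,y:(115+(x+.5)/4.4-.5,140+(y+.5)/4.4-.5)
for a,b,z in[((128,255),(80,358),.032),((325,165),(240,315),.038),((205,103),(122,243),.038),((226,305),(172,408),.032)]:
    d=onz('top',f(*b),z)-onz('top',f(*a),z); print('askew',np.degrees(np.arctan2(d[1],-d[0])))
s=read_state(); print(Ro.from_rotvec(s['tcp_rot']).as_matrix().round(3))
E
```

```text
knob (array([0.50471225, 0.40160862, 0.05674568]), np.float64(0.0004453649475580205))
top [163.99770737 186.77674294] [23.13281441 25.11137009] [0.60807399 0.34219956 0.046     ]
side [206.00056267 173.30809021] [38.97187805 54.45716858] [0.63686229 0.34091285 0.046     ]
askew 25.728277392318102
askew 30.115774749339884
askew 31.20377993891109
askew 28.480570357598392
[[-0.937  0.35  -0.001]
 [ 0.35   0.937 -0.001]
 [ 0.    -0.001 -1.   ]]
```

Call:
jog_arm --turn '[[0, 0, 0], [0, 0, 0], [0, 0, 0], [0, 0, 0], [0, 0, 0], [0, 0, 0], [0, 0, 0], [0, 0, 0], [0, 0, 0], [0, 0, 0], [0, 0, 0], [0, 0, 0], [0, 0, 0.115], [0, 0, 0.115], [0, 0, 0.115], [0, 0, 0.115], [0, 0, 0.115], [0, 0, 0.115], [0, 0, 0.115], [0, 0, 0.115]]' --delta_pos '[[-0.0277, -0.0101, 0], [-0.0277, -0.0101, 0], [-0.0277, -0.0101, 0], [-0.0277, -0.0101, 0], [-0.0277, -0.0101, 0], [-0.0277, -0.0101, 0], [-0.0277, -0.0101, 0], [-0.0277, -0.0101, 0], [-0.0277, -0.0101, 0], [-0.0277, -0.0101, 0], [-0.0277, -0.0101, 0], [-0.0277, -0.0101, 0], [0, 0, 0], [0, 0, 0], [0, 0, 0], [0, 0, 0], [0, 0, 0], [0, 0, 0], [0, 0, 0], [0, 0, 0]]' --gripper '[0.085, 0.085, 0.085, 0.085, 0.085, 0.085, 0.085, 0.085, 0.085, 0.085, 0.085, 0.085, 0.085, 0.085, 0.085, 0.085, 0.085, 0.085, 0.085, 0.085]'

```text
time: 1.87
tool_pos: [0.5051, 0.4021, 0.2064]
tcp_rot: [-1.881, -2.516, 0.001]
wrist_force: [0.1, -0.8, 0.3]
width: 0.994
grip_force: 0.0
```

Call:
jog_arm --turn '[[0, 0, 0.115], [0, 0, 0.115], [0, 0, 0.115], [0, 0, 0.115], [0, 0, 0.115], [0, 0, 0.115], [0, 0, 0.115], [0, 0, 0], [0, 0, 0], [0, 0, 0]]' --delta_pos '[[0, 0, 0], [0, 0, 0], [0, 0, 0], [0, 0, 0], [0, 0, 0], [0, 0, 0], [0, 0, 0], [0, 0, 0], [0, 0, 0], [0, 0, 0]]' --gripper '[0.085, 0.085, 0.085, 0.085, 0.085, 0.085, 0.085, 0.085, 0.085, 0.085]'

```text
time: 2.7
tool_pos: [0.5052, 0.4022, 0.2065]
tcp_rot: [2.709, 1.59, -0.0]
wrist_force: [0.6, -0.6, -0.3]
width: 0.999
grip_force: 0.0
```

```bash
python3 - <<'E'
from h import *
s=read_state(); M=Ro.from_rotvec(s['tcp_rot']).as_matrix(); print(s['time'],s['tool_pos'],M.round(3),s['q'].round(2))
print('to knob, tool axes',M.T@(np.array([.5047,.4016,.047])-s['tool_pos']), 'yaw err to y=(.872,-.489)',np.degrees(np.arctan2(M[1,1],M[0,1]))+29.3)
a=vision.read_camera('top')[120:330,40:320];b=vision.read_camera('side')[60:270,60:340]
cv2.imwrite('pics/a1.png',np.hstack([cv2.resize(i,(390,293)) for i in(a,b)])[:,:,::-1])
E
```

```text
2.7 [0.50521091 0.40224344 0.20650563] [[ 0.487  0.873 -0.   ]
 [ 0.873 -0.487 -0.   ]
 [-0.    -0.    -1.   ]] [ 0.63  0.21  1.67 -0.    1.26  1.14]
to knob, tool axes [-7.68405748e-04 -1.15842836e-04  1.59505856e-01] yaw err to y=(.872,-.489) 0.12555468070259934
```

View pics/a1.png

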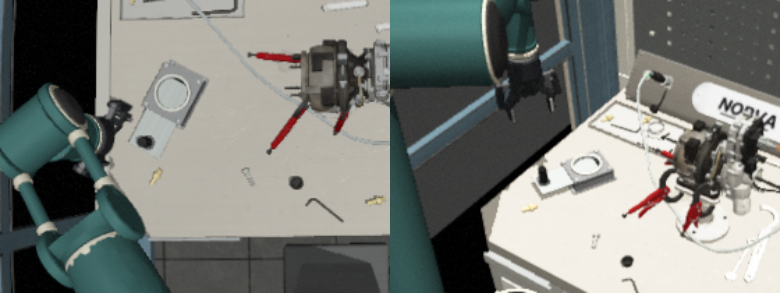

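The gripper is above the knob with its fingers lined up along the slide; descending.

Call:
jog_arm --turn '[[0, 0, 0], [0, 0, 0], [0, 0, 0], [0, 0, 0], [0, 0, 0], [0, 0, 0], [0, 0, 0], [0, 0, 0], [0, 0, 0], [0, 0, 0], [0, 0, 0]]' --delta_pos '[[-0.0008, 0, 0.02], [0, 0, 0.02], [0, 0, 0.02], [0, 0, 0.02], [0, 0, 0.02], [0, 0, 0.02], [0, 0, 0.015], [0, 0, 0.015], [0, 0, 0.009], [0, 0, 0], [0, 0, 0]]' --gripper '[0.085, 0.085, 0.085, 0.085, 0.085, 0.085, 0.085, 0.085, 0.085, 0.085, 0.085]'

```text
time: 3.72
tool_pos: [0.5047, 0.4014, 0.0474]
tcp_rot: [2.711, 1.587, -0.002]
wrist_force: [-0.2, 0.6, 0.6]
width: 0.996
grip_force: 0.0
```

Call:
jog_arm --turn '[[0, 0, 0], [0, 0, 0], [0, 0, 0], [0, 0, 0], [0, 0, 0], [0, 0, 0], [0, 0, 0], [0, 0, 0], [0, 0, 0], [0, 0, 0], [0, 0, 0], [0, 0, 0]]' --delta_pos '[[0, 0, 0], [0, 0, 0], [0, 0, 0], [0, 0, 0], [0, 0, 0], [0, 0, 0], [0, 0, 0], [0, 0, 0], [0, 0, 0], [0, 0, 0], [0, 0, 0], [0, 0, 0]]' --gripper '[0.07, 0.06, 0.05, 0.04, 0.035, 0.03, 0.026, 0.022, 0.018, 0.015, 0.015, 0.015]' --grip_force 40

```text
time: 4.72
tool_pos: [0.5043, 0.402, 0.048]
tcp_rot: [-2.711, -1.586, 0.001]
wrist_force: [-5.3, 2.3, 5.2]
width: 0.228
grip_force: 39.2
```

Call:
jog_arm --turn '[[0, 0, 0], [0, 0, 0], [0, 0, 0], [0, 0, 0], [0, 0, 0], [0, 0, 0], [0, 0, 0], [0, 0, 0], [0, 0, 0], [0, 0, 0], [0, 0, 0], [0, 0, 0], [0, 0, 0], [0, 0, 0], [0, 0, 0]]' --delta_pos '[[0, -0.0024, 0], [0, -0.0024, 0], [0, -0.0024, 0], [0, -0.0024, 0], [0, -0.0024, 0], [0, -0.0024, 0], [0, -0.0024, 0], [0, -0.0024, 0], [0, -0.0024, 0], [0, -0.0024, 0], [0, -0.0024, 0], [0, -0.0024, 0], [0, 0, 0], [0, 0, 0], [0, 0, 0]]' --gripper '[0.015, 0.015, 0.015, 0.015, 0.015, 0.015, 0.015, 0.015, 0.015, 0.015, 0.015, 0.015, 0.015, 0.015, 0.015]'

```text
time: 5.97
tool_pos: [0.4828, 0.4136, 0.048]
tcp_rot: [2.707, 1.585, 0.004]
wrist_force: [5.9, -6.1, 2.5]
width: 0.223
grip_force: 39.2
```

Call:
jog_arm --turn '[[0, 0, 0], [0, 0, 0], [0, 0, 0], [0, 0, 0], [0, 0, 0], [0, 0, 0], [0, 0, 0], [0, 0, 0], [0, 0, 0], [0, 0, 0], [0, 0, 0], [0, 0, 0], [0, 0, 0], [0, 0, 0], [0, 0, 0], [0, 0, 0], [0, 0, 0], [0, 0, 0], [0, 0, 0], [0, 0, 0]]' --delta_pos '[[0, 0, 0], [0, 0, 0], [0, 0, 0], [0, 0, 0], [0, 0, 0], [0, 0, 0], [0, 0, 0], [0, 0, 0], [0, 0, 0], [0, 0, 0], [0, 0, 0], [0, 0, 0], [0, 0, -0.02], [0, 0, -0.02], [0, 0, -0.03], [0, 0, -0.03], [0, 0, -0.03], [0, 0, -0.03], [0, 0, 0], [0, 0, 0]]' --gripper '[0.085, 0.085, 0.085, 0.085, 0.085, 0.085, 0.085, 0.085, 0.085, 0.085, 0.085, 0.085, 0.085, 0.085, 0.085, 0.085, 0.085, 0.085, 0.085, 0.085]'

```text
time: 7.63
tool_pos: [0.4814, 0.417, 0.2112]
tcp_rot: [-2.711, -1.586, -0.01]
wrist_force: [-0.5, 0.8, 0.5]
width: 0.991
grip_force: 0.0
```

```bash
python3 - <<'E'
from h import *
t=vision.read_camera('top')[:,:,::-1];b=vision.read_camera('side')[:,:,::-1]
cv2.imwrite('pics/a2.png',np.hstack([cv2.resize(i,None,fx=4.4,fy=4.4,interpolation=cv2.INTER_CUBIC) for i in(t[140:250,115:205],b[115:225,130:220])]))
P=[]
for im,(x0,y0,x1,y1) in((t,(128,205,160,245)),(b,(140,172,182,205))):
    m=(im[y0:y1,x0:x1].max(2)<60).astype(np.uint8); _,l,s,c=cv2.connectedComponentsWithStats(m); k=1+s[1:,4].argmax(); P.append(c[k]+[x0,y0]); print(P[-1],s[k])
X,e=tri(*P); print(X,e,'from start',np.linalg.norm(X[:2]-[.5047,.4016]),'from ring',np.linalg.norm(X[:2]-[.608,.342])-.110)
print(read_state()['tool_pos'])
E
```

```text
[139.93220339 228.61016949] [ 7 20 11  8 59]
[151.63948498 181.36051502] [  0   0  29  24 233]
[0.47084194 0.42046831 0.08889802] 0.04129015295777638 from start 0.038760564814638444 from ring 0.04801774979166222
[0.47942478 0.41539502 0.20703476]
```

View pics/a2.png

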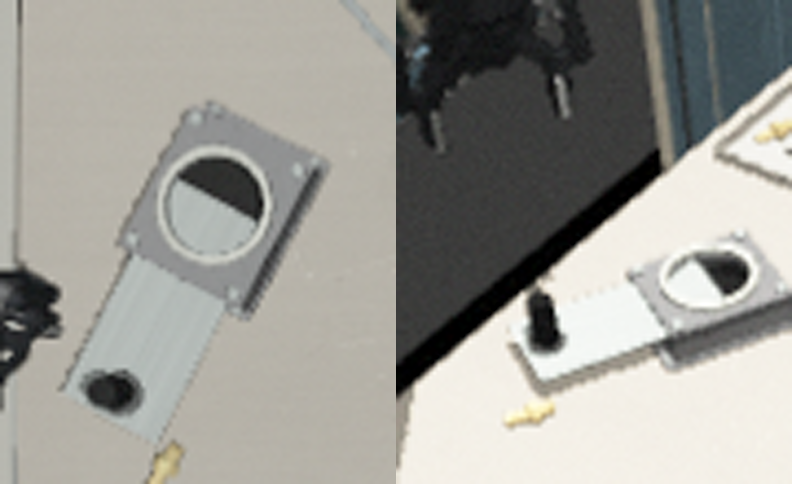

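The picture shows the blade's far edge running from (172,180) to (260,222), across the ring centre at about (214,205). That puts it within about 3 mm of half open. The gripper is clear and the other box hasn't been touched.

```bash
python3 -c "
from workcell import ticket; print(ticket.finish_job())"
```

```text
the job is handed in; nothing more can be done
None
```

The wide box's gate is pulled about half open (roughly 35 mm by the camera, target 38 ± 12 mm) and released, the narrow box's gate was not touched, and the job is handed in; it returned no verdict.

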